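Change an inverted microscope from phase contrast to bright field

ROBOT

A 7-joint arm with a two-finger parallel gripper is mounted at the origin on the work surface. World frame = base frame: x ahead of the robot, y to its left, z up, the work surface at z = 0. Lengths are in m, angles in rad, forces in N, time in s.
With the tool pointing down it reaches from about 0.4 to 0.875 m from the base axis. Payload 6.5 kg.
Tool frame: the origin (TCP) lies midway between the tips of the shut fingers; the grasp point (between the pads) lies 19 mm behind it; z points along the fingers, x is the direction in which the jaws open and shut, and the axes are right-handed (so a half turn about z gives the same grasp; the last joint's range is limited). The gripper opens to 85 mm and grips with 20 to 120 N. Pads are 22 mm wide; open, the fingers measure 114 mm over their backs; the gripper's body (76 mm by 85 mm) begins 54 mm behind the grasp point. The pads swing forward as they close: fully open they stand 13 mm farther back than shut.
Start: joints at [1.129, 0.536, -0.004, 1.538, 0.003, 1.067, -0.071], TCP at [0.239, -0.605, 0.231] pointing down, gripper open.
Joint ranges: [-2.7, 2.7], [-0.37, 2.16], [-1.27, 1.26], [0.24, 2.4], [-1.31, 4.45], [0.19, 1.91], [-2.76, 2.76]. Speed limits (rad/s): [2.39, 2.39, 3.14, 3.14, 3.14, 3.14, 3.14].

INTERFACE

Orientations are given as a unit quaternion [w, x, y, z].
In Python, from workcell import sensors, viewer, ctrl gives the robot as it stands.
- The arm moves only by the shell command python3 -m inch 'ROWS' [OPENING]. ROWS is JSON, a list that holds one entry, the list of rows, each a list of 6 numbers: the shift along the tool's x, y, z in m, then the turn, a rotation vector about the tool's x, y, z in rad. A call has exactly 10 rows; each row shifts and turns the commanded pose from where the row before left it, along the tool's axes as they then stand; what a row does not reach is not made up. A row lasts 1/10 s, in which the tool goes at most 50 mm and 8.59 degrees, less where a joint would pass 70% of its speed; a pose out of reach is approached as far as the arm can. A call with a gripper value outside its range is refused whole. OPENING is the closure in counts, from 0 (fully open) to 255 (shut), set as the call begins (- or left out, the last holds). The fingers move at their own pace and stop on an object; the grip force is fixed at half the most. Time passes only in rows, so rows that do not move let the fingers close, or fill a call up. It gives the time, the measured TCP pose, the force and the opening at its end, in the units of the state.
- sensors.state(): the state, without advancing time (a new reading comes with each control period).
- viewer.get_image(name): name is "scene" or "top"; returns a dict with "color" (420x560x3 uint8, red, green, blue), "vertical_fov" (degrees; the focal length in pixels is half the picture's height over the tangent of half this angle, whatever the lens; pixels are square), "cx", "cy" (the principal point, pixels), "k1" (the pictures are not rectified: a ray, as slopes to the right and down, at radius r is drawn at 1 + k1 r^2 times it, then the intrinsics apply), "extrinsics" (4x4, takes a point from camera to world coordinates). Camera axes: x right, y down, z forward; pixel columns grow to the right and rows downward; lengths in m; the calibration is good to about 2 mm. A picture is of the moment at which its call begins. There is no depth.
- ctrl.sign_off(): hands the job in, once; it reports no verdict.
The state is a dict: "clock": time; "q": joint angles; "joint_velocities": joint speeds; "joint_efforts": joint torques, N m; "eef_pos": TCP position; "ee_rot": TCP orientation; "force": force on the tool from outside, world axes, zero at the start; "ft_torque": the same for the moment, N m; "width": opening from 0.0 (shut) to 1.0 (fully open).
Only numpy, scipy, OpenCV 4.12 (cv2) and the standard library are available. Lean on these libraries where they do the work, as an engineer would, in place of code of your own. Each camera call takes 0.05 s, during which the arm holds its last target. There are 200 camera calls.

TASK

Change the inverted culture microscope from phase contrast to bright field for its yellow-ringed 10x objective. First push the phase slider of the condenser, by its orange end, all the way in to its stop; then push the pin of the aperture lever round until the lever lies over the yellow mark of the scale. Only push, gently and with the fingertips, without gripping the lever; leave lever and slider there, and do not disturb the culture flask on the stage or the other things on the bench.

Things in the scene. Friction and masses are not known exactly. Their poses are not given: they have to be found in the camera images.
- microscope: fixed white and black inverted culture microscope, 190 mm wide. Origin: on the bench straight under the condenser's optical axis. +y points to the pillar at its back, -y to the binocular tube and eyepieces (leaning out from y = -130 to -290 mm, up to 350 mm high), -x to its left side, roughly towards the robot; z up. Black stage plate 215 x 205 mm centred on the axis, top 165 mm above the bench
- optical_axis (a point): point on the upright optical axis (the lever ring's axis) 295 mm above the bench; axes as the microscope's. Round it: black condenser 232 to 301 mm high, its block 72 mm along x and 68 along y; neck 44 mm wide up to 338 mm; lamp head 54 mm wide up to 403 mm; top arm 54 mm wide, up to 435 mm, running back (+y) to the pillar, whose front is at y = 116 mm
- slider_travel (a joint): phase slider, an aluminium strip 30 mm wide running level through the condenser along the microscope's x, 269 mm high. 0 = fully out to its left (-x; phase contrast), 0.040 m = fully in at its stop (bright field). It grows as the orange end is pushed to the microscope's +x, drags with about 2 N and stays where it is left. Over 60 N on it or on the microscope is too much
- slider_grip (a point): centre of the flat outer face (looking to the microscope's -x) of the orange end block of the phase slider; the face is 34 mm wide and 16 mm high, the block 12 mm thick. Axes as the microscope's. It moves with the slider: fully in, the face stands 62 mm from the optical axis
- aperture_lever: knurled steel aperture ring (68 mm across, 289 to 301 mm high) with its lever, an aluminium bar 5 mm wide that reaches 82 mm out, with a thin red line along its top. Origin on the optical axis, 289 mm above the bench; its x axis points out along the lever. It takes a light push: gripping or forcing it (over 15 N) is wrong
- aperture_angle (a joint): turn of the aperture lever. 0 = open, 1.45 rad = closed; grows as the lever turns clockwise seen from above. At 0 the lever points 65 degrees from the microscope's -x towards its -y, and turns towards -x. Over the middle of the marks: blue 0.35, green 0.65, yellow 0.95, red 1.25 rad. Friction holds it; the pin needs about 1.5 N
- lever_pin (a point): centre of the upright bare aluminium pin at the end of the aperture lever, 82 mm from the optical axis; the pin is 11 mm in diameter and 28 mm tall, from 289 to 317 mm above the bench. Nothing stands over it
- yellow_mark (a point): centre of the yellow mark, a radial stripe 7 mm wide and 20 mm long on the fixed black scale sector (57 mm in radius) right under the lever, 50 mm from the optical axis; the lever covers it when set. From the open end the stripes are blue, green, yellow, red, with thin white ticks between
- flask: loose clear culture flask with pink medium and orange cap lying on the microscope stage under the condenser, 100 x 50 x 28 mm; origin under the centre of its clear body. Not to be disturbed
- flask_b: loose clear culture flask with blue cap lying on the bench, 100 x 50 x 28 mm; origin under the centre of its clear body. Not to be disturbed
- medium: bottle of pink medium on the bench, 72 mm in diameter, 165 mm tall; origin under its centre. Not to be disturbed
- dishes: stack of three clear culture dishes on the bench, 94 mm in diameter, 45 mm tall; origin under its centre. Not to be disturbed
- pen_rack: green pen tray on the bench, 110 x 170 mm, pens up to 126 mm tall; origin under its centre. Not to be disturbed
- filter_case: small black filter case on the bench, 85 x 60 x 22 mm; origin under its centre. Not to be disturbed
- spray: white spray bottle with red cap on the bench, 76 mm in diameter, 190 mm tall; origin under its centre. Not to be disturbed

How it is judged:
On the way, in this order (a step that is already met when the one before it is completed fails the run):
1. the phase slider is fully in at its stop (value of joint slider_travel above 0.037 m), for 0.2 s.
2. the aperture lever lies over the yellow mark (value of joint aperture_angle between 0.88 and 1.02 rad), for 0.2 s.
At the end, for the whole second after the job is handed in: The phase slider is within 3 mm of its inner stop and the aperture lever is at rest within 0.07 rad (4 degrees) of the middle of the yellow mark (all of step 2 and value of joint slider_travel above 0.037 m and velocity of joint aperture_angle between -0.02 and 0.02 rad/s); the robot touches nothing.
It fails at once if the flask on the stage is disturbed (moved more than 8 mm or lifted) (distance of flask from where it was at the start of the episode above 0.008 m).
It fails at once if something on the bench is disturbed (moved more than 15 mm or lifted) (distance of any of flask_b, medium, dishes, pen_rack, filter_case, spray from where it was at the start of the episode above 0.015 m).
It fails at once if the aperture lever is gripped or forced (more than 15 N on it) (contact force between the fingers and aperture_lever above 15 N).
It fails at once if the microscope or its slider is forced or knocked (more than 60 N) (contact force between any of the fingers, the arm and microscope above 60 N).
It also fails if it takes over 64 s, if anything falls off the work surface, if the arm or the gripper's body presses on something with over 40 N, if the wrist force passes 120 N, or if a joint passes its speed limit or range.

## Working session

There is one attempt and no reset: what is moved stays moved. The work goes in short steps, Python scripts to look and compute and a shell command to move; the robot and the scene stay as the last step left them, time stands still between calls to the robot, and variables do not carry over. Pictures are saved under pics/ and viewed, about 8 in all and at most 12, crops included, and the job is handed in when it is done.

```bash
mkdir -p pics; ls; python3 - <<'E'
from workcell import sensors, viewer
import cv2,json
s=sensors.state(); print(s)
for n in("scene","top"):
    i=viewer.get_image(n); print(n,i["vertical_fov"],i["cx"],i["cy"],i["k1"],i["extrinsics"])
    cv2.imwrite(f"pics/{n}0.png",i["color"][:,:,::-1])
E
```

```text
pics
{'clock': 0.0, 'q': array([ 1.12877557,  0.53721645, -0.00442806,  1.53888331,  0.0026248 ,
        1.06728307, -0.0711982 ]), 'joint_velocities': array([-1.15775560e-03, -1.40337044e-04,  1.94703100e-06,  1.14755031e-03,
        1.45491691e-04,  5.53485413e-04,  1.10490360e-03]), 'joint_efforts': array([ 1.09861081e-03, -5.83403993e+01,  1.04911722e+00, -2.59104073e+01,
        1.23793210e-02,  9.60896490e-03,  8.50694209e-05]), 'eef_pos': array([ 0.23830868, -0.60405236,  0.23037664]), 'ee_rot': array([-4.34869633e-04,  8.26772749e-01, -5.62535355e-01, -7.79223174e-04]), 'force': array([ 0.40502981,  0.02923206, -0.21265065]), 'ft_torque': array([ 0.02052026, -0.03917812,  0.00854514]), 'width': 0.999061613091357}
scene 44.502381084042426 277.6514668213093 209.72160909383993 -0.08468865423368006 [[ 0.96104257 -0.25107621  0.11557643  0.2944065 ]
 [-0.27619465 -0.88847145  0.36651739 -0.57943434]
 [ 0.01066256 -0.38416041 -0.92320479  1.52282521]
 [ 0.          0.          0.          1.        ]]
top 49.117277624749214 290.8560488113099 209.3386794154845 -0.1379855454861715 [[ 0.01685784 -0.99427514  0.10551186  0.29388084]
 [-0.99985522 -0.01651963  0.00407858 -0.03817751]
 [-0.00231222 -0.10556534 -0.99440968  1.77607334]
 [ 0.          0.          0.          1.        ]]
```

View pics/scene0.png

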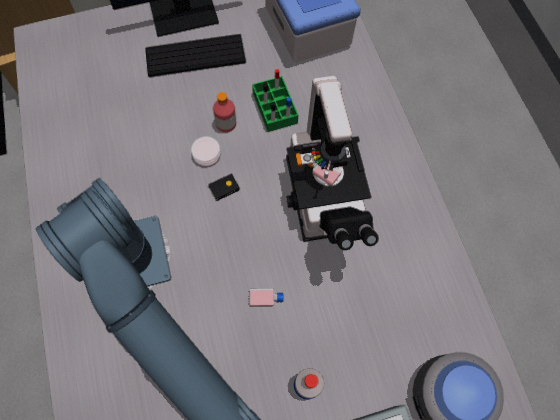

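View pics/top0.png

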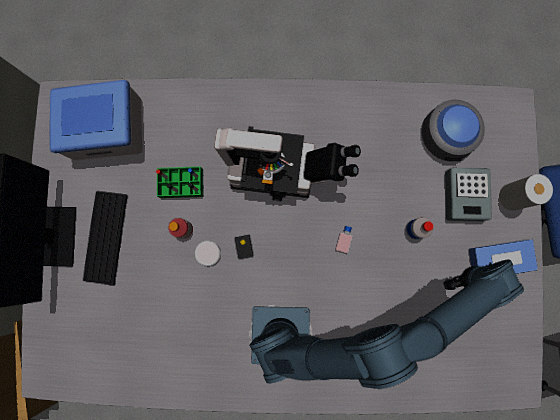

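The scene view has the microscope at about (330,170) and the top view has it at about (270,165). Both include the orange end near (305,158) and (268,172). Next I'll enlarge both crops.

```bash
python3 - <<'E'
import cv2,numpy as np
a=cv2.imread("pics/scene0.png")[135:200,280:380]; b=cv2.imread("pics/top0.png")[130:200,215:315]
f=lambda x:cv2.resize(x,None,fx=8,fy=8,interpolation=cv2.INTER_CUBIC)
cv2.imwrite("pics/c1.png",f(a)); cv2.imwrite("pics/c2.png",f(b))
E
```

```text
(no output)
```

View pics/c1.png

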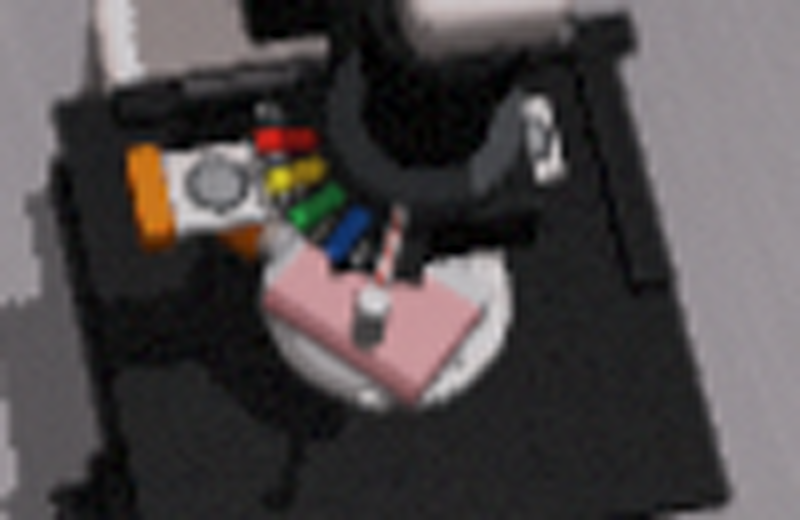

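View pics/c2.png

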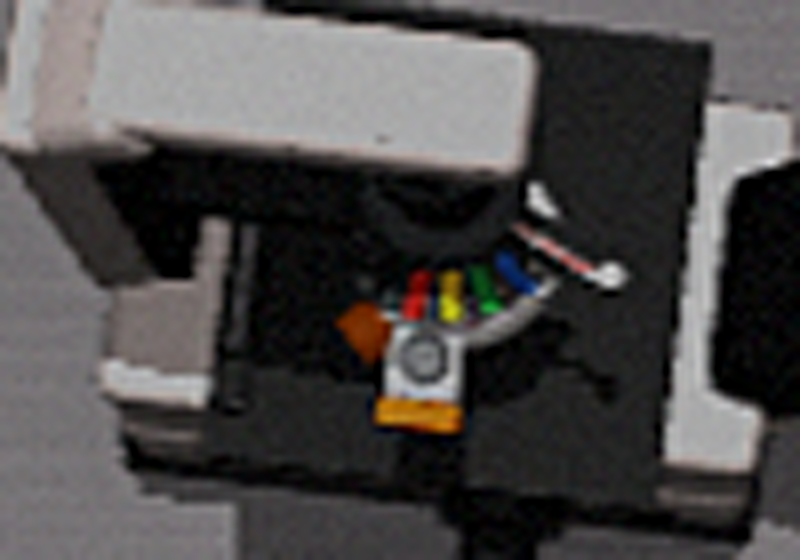

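In the crops, pin top: scene (373,298), top (608,275). Orange end: scene (150,195), top (420,413). Yellow mark: scene (297,176), top (452,295). The lever is at about the open position. I'll triangulate these points now.

```bash
cat > h.py <<'E'
import numpy as np,cv2
H=420
CAM={"scene":(44.502381084042426,277.6514668,209.721609,-0.0846886542,[[0.96104257,-0.25107621,0.11557643,0.2944065],[-0.27619465,-0.88847145,0.36651739,-0.57943434],[0.01066256,-0.38416041,-0.92320479,1.52282521]]),
"top":(49.117277624749214,290.8560488,209.3386794,-0.13798554549,[[0.01685784,-0.99427514,0.10551186,0.29388084],[-0.99985522,-0.01651963,0.00407858,-0.03817751],[-0.00231222,-0.10556534,-0.99440968,1.77607334]])}
def ray(n,u,v):
    f,cx,cy,k,E=CAM[n]; E=np.array(E); f=H/2/np.tan(np.radians(f/2))
    p=cv2.undistortPoints(np.array([[[u,v]]],float),np.array([[f,0,cx],[0,f,cy],[0,0,1]]),np.array([k,0,0,0.]))[0,0]
    d=E[:,:3]@[*p,1]; return E[:,3],d/np.linalg.norm(d)
def onz(n,uv,z):
    o,d=ray(n,*uv); return o+d*(z-o[2])/d[2]
def tri(a,b):
    (o,d),(p,e)=ray("scene",*a),ray("top",*b)
    t=np.linalg.lstsq(np.c_[d,-e],p-o,rcond=None)[0]; A=o+d*t[0];B=p+e*t[1]
    return (A+B)/2,np.linalg.norm(A-B)
c1=lambda x,y:(x/8-.44+280,y/8-.44+135)
c2=lambda x,y:(x/8-.44+215,y/8-.44+130)
E
python3 - <<'E'
from h import *
np.set_printoptions(precision=4,suppress=True)
for n,a,b,z in[("pin",(373,298),(608,275),.317),("orange",(148,195),(420,408),.277),("yellow",(297,176),(452,295),.288),("red",(288,140),(417,295),.288),("green",(317,209),(486,289),.288),("blue",(348,235),(516,272),.288),("disc",(216,184),(424,354),.272)]:
    print(n,tri(c1(*a),c2(*b)),onz("scene",c1(*a),z),onz("top",c2(*b),z))
for p in[(712,40),(655,505),(125,440)]: print("stage top",onz("top",c2(*p),.165))
for p in[(722,497),(120,540),(625,30)]: print("stage scene",onz("scene",c1(*p),.165))
# orange edges
print("o top", [onz("top",c2(*p),.277) for p in[(377,398),(465,402),(373,425),(462,432)]])
print("o scn", [onz("scene",c1(*p),.277) for p in[(127,150),(158,147),(145,238),(175,232)]])
E
```

```text
pin (array([ 0.5986, -0.0288,  0.3109]), np.float64(0.0021722985691605408)) [ 0.5981 -0.0316  0.317 ] [ 0.5962 -0.0287  0.317 ]
orange (array([0.548 , 0.0487, 0.2699]), np.float64(0.0010099892341415195)) [0.546  0.0451 0.277 ] [0.5473 0.0482 0.277 ]
yellow (array([0.5951, 0.0357, 0.2823]), np.float64(0.0023576191869935552)) [0.595  0.0329 0.288 ] [0.5928 0.0355 0.288 ]
red (array([0.5958, 0.0501, 0.2819]), np.float64(0.0038710397985251403)) [0.5963 0.047  0.288 ] [0.5926 0.0499 0.288 ]
green (array([0.5979, 0.0217, 0.2823]), np.float64(0.0023064947217993)) [0.5976 0.0189 0.288 ] [0.5955 0.0216 0.288 ]
blue (array([0.6052, 0.0095, 0.282 ]), np.float64(0.0020876149158487885)) [0.6047 0.0066 0.288 ] [0.6028 0.0094 0.288 ]
disc (array([0.5718, 0.0476, 0.2675]), np.float64(0.0001892466854820669)) [0.5709 0.0454 0.272 ] [0.5709 0.0474 0.272 ]
stage top [ 0.7363 -0.0727  0.165 ]
stage top [ 0.5244 -0.0503  0.165 ]
stage top [0.5499 0.1857 0.165 ]
stage scene [ 0.7339 -0.0738  0.165 ]
stage scene [ 0.5179 -0.0306  0.165 ]
stage scene [0.7654 0.1205 0.165 ]
o top [array([0.5512, 0.0661, 0.277 ]), array([0.5501, 0.0297, 0.277 ]), array([0.5399, 0.0675, 0.277 ]), array([0.5375, 0.0307, 0.277 ])]
o scn [array([0.5442, 0.0639, 0.277 ]), array([0.5548, 0.0621, 0.277 ]), array([0.5402, 0.0295, 0.277 ]), array([0.5508, 0.0289, 0.277 ])]
```

```bash
python3 - <<'E'
from h import *
from scipy.optimize import least_squares
P=lambda r,a:(-r*np.cos(np.radians(65)-a),-r*np.sin(np.radians(65)-a))
M=[(P(.050,.95),(.5939,.0342)),(P(.05,1.25),(.5945,.0485)),(P(.05,.65),(.5966,.0203)),(P(.05,.35),(.6037,.008)),((-.096,0),(.5467,.0472))]
R=lambda t:np.array([[np.cos(t),-np.sin(t)],[np.sin(t),np.cos(t)]])
S=least_squares(lambda v:np.concatenate([R(v[2])@m+v[:2]-w for m,w in M]),[.64,.04,0])
v=S.x; print(v,np.degrees(v[2]),S.fun.reshape(-1,2))
l=lambda p:R(v[2]).T@(np.array(p)-v[:2])
p=l((.597,-.030)); print("pin loc",p,np.hypot(*p),"a",np.radians(65)-np.arctan2(-p[1],-p[0]))
print("stage",[l(c) for c in[(.7363,-.0727),(.735,-.073)]])
for n,q in[("slider face out",(-.102,0)),("in",(-.062,0)),("pin0.95",P(.082,.95)),("axis x",(-.2,0)),("eyep",(0,-.13))]: print(n,R(v[2])@q+v[:2])
from workcell import sensors
from scipy.spatial.transform import Rotation
w=sensors.state()["ee_rot"]; print(Rotation.from_quat(np.roll(w,-1)).as_matrix())
E
```

```text
[ 0.64283875  0.03924124 -0.08674168] -4.969932163218598 [[-0.0008227   0.0001629 ]
 [-0.00064183  0.00078629]
 [ 0.00014147 -0.00042473]
 [ 0.00082337 -0.00088246]
 [ 0.00049968  0.000358  ]]
pin loc [-0.03966784 -0.07295206] 0.08303938968437077 a 0.06170141236625293
stage [array([ 0.10280766, -0.10342355]), array([ 0.10153854, -0.10383505])]
slider face out [0.54122224 0.0480778 ]
in [0.58107185 0.04461248]
pin0.95 [0.56122997 0.03124076]
axis x [0.44359069 0.05656783]
eyep [ 0.63157647 -0.09027   ]
[[ 3.67050892e-01 -9.30200625e-01 -6.63034228e-04]
 [-9.30199563e-01 -3.67051477e-01  1.40957346e-03]
 [-1.55455381e-03  9.93689535e-05 -9.99998787e-01]]
```

Pose fit: axis at (0.643, 0.039), yaw −5°, residuals under 1.2 mm. The pin radius comes out at 83 mm against 82 given, and the stage corner fits too. 

First I lift and shut the fingers. Then I carry over to a standoff in front of the orange end, about 20° tilted so the gripper body clears the lamp head.

```bash
cat > rel.py <<'E'
# print tool pose in microscope frame; optional args: local target xyz [yawdeg of tool y, tilt about tool x, tilt about tool y] -> shift in tool axes + rotvec
import sys
from h import *
from workcell import sensors
from scipy.spatial.transform import Rotation as Ro
np.set_printoptions(precision=4,suppress=True)
s=sensors.state(); T=Ro.from_quat(np.roll(s["ee_rot"],-1)); M=Ro.from_euler("z",-.08674); o=np.array([.64284,.03924,0])
print("t",s["clock"],"local",M.inv().apply(s["eef_pos"]-o),"F",s["force"],"Floc",M.inv().apply(s["force"]),"q",s["q"],"w",s["width"])
print("tool axes local\n",(M.inv()*T).as_matrix())
a=[float(x) for x in sys.argv[1:]]
if a: print("shift tool",T.inv().apply(M.apply(a[:3])+o-s["eef_pos"]))
if len(a)>3:
    t=np.radians(a[3:]); y=np.array([np.cos(t[0]),np.sin(t[0]),0]); z=np.array([0,0,-1.]); x=np.cross(y,z)
    G=M*Ro.from_matrix(np.c_[x,y,z])*Ro.from_rotvec([t[1],0,0])*Ro.from_rotvec([0,t[2],0])
    print("rotvec tool",(T.inv()*G).as_rotvec())
E
python3 -m inch '[[[0,0,-0.04,0,0,0],[0,0,-0.04,0,0,0],[0,0,-0.04,0,0,0],[0,0,-0.04,0,0,0],[-0.026,-0.0234,0,0,0,0],[-0.026,-0.0234,0,0,0,0],[-0.026,-0.0234,0,0,0,0],[-0.026,-0.0234,0,0,0,0],[-0.026,-0.0234,0,0,0,0],[-0.026,-0.0234,0,0,0,0]]]' 255
python3 -m inch '[[[-0.026,-0.0234,0,0,0,0],[-0.026,-0.0234,0,0,0,0],[-0.026,-0.0234,0,0,0,0],[-0.026,-0.0234,0,0,0,0],[-0.026,-0.0234,0,0,0,0],[-0.026,-0.0234,0,0,0,0],[-0.026,-0.0234,0,0,0,0],[-0.026,-0.0234,0,0,0,0],[-0.026,-0.0234,0,0,0,0],[-0.026,-0.0234,0,0,0,0]]]'
python3 rel.py -0.16 0 0.40 0 0 0
```

```text
clock: 1.1
eef_pos: [0.312, -0.4064, 0.3909]
ee_rot: [-0.0, 0.827, -0.563, -0.0]
force: [0.8, -0.8, 0.3]
width: -0.002
clock: 2.1
eef_pos: [0.4341, -0.0789, 0.3911]
ee_rot: [0.0, 0.827, -0.563, -0.0]
force: [0.2, -0.6, 0.3]
width: 0.004
t 2.1 local [-0.1977 -0.1357  0.3911] F [ 0.1535 -0.5732  0.26  ] Floc [ 0.2026 -0.5578  0.26  ] q [ 0.5036  0.0455 -0.4378  1.8146  0.0203  1.2862 -1.1346] w 0.003934018400348233
tool axes local
 [[ 0.4461 -0.895  -0.0003]
 [-0.895  -0.4461 -0.0002]
 [ 0.      0.0004 -1.    ]]
shift tool [-0.1047 -0.0943 -0.0089]
rotvec tool [ 0.0001  0.0005 -2.6791]
```

```bash

python3 -m inch '[[[-0.035,-0.0314,0,0,0,0],[-0.035,-0.0314,0,0,0,0],[-0.035,-0.0314,0,0,0,0],[0,0,0,0,0,-0.149],[0,0,0,0,0,-0.149],[0,0,0,0,0,-0.149],[0,0,0,0,0,-0.149],[0,0,0,0,0,-0.149],[0,0,0,0,0,-0.149],[0,0,0,0,0,-0.149]]]' >/dev/null
python3 -m inch '[[[0,0,0,0,0,-0.149],[0,0,0,0,0,-0.149],[0,0,0,0,0,-0.149],[0,0,0,0,0,-0.149],[0,0,0,0,0,-0.149],[0,0,0,0,0,-0.149],[0,0,0,0,0,-0.149],[0,0,0,0,0,-0.149],[0,0,0,0,0,-0.149],[0,0,0,0,0,-0.149]]]'
python3 rel.py -0.15 0 0.265 0 -20 0
```

```text
clock: 4.1
eef_pos: [0.4829, 0.0519, 0.3909]
ee_rot: [-0.0, 0.783, 0.623, -0.0]
force: [-0.4, 0.3, 0.7]
width: -0.0
t 4.1 local [-0.1604 -0.0013  0.3909] F [-0.4446  0.2743  0.715 ] Floc [-0.4666  0.2347  0.715 ] q [ 0.5438  0.193  -0.8508  1.7043  0.1496  1.3127  1.0078] w -0.00043742407133775163
tool axes local
 [[ 0.1395  0.9902 -0.0008]
 [ 0.9902 -0.1395 -0.0002]
 [-0.0003 -0.0007 -1.    ]]
shift tool [0.0028 0.0102 0.1259]
rotvec tool [-0.3493  0.0247 -0.1385]
```

```bash

python3 -m inch '[[[0,0.002,0.02,0,0,-0.14],[0,0,0.02,0,0,0],[0,0.0,0.02,0,0,0],[0,0,0.02,0,0,0],[0,0,0,-0.117,0,0],[0,0,0,-0.117,0,0],[0,0,0,-0.117,0,0],[0,0,0,0,0,0],[0,0,0,0,0,0],[0,0,0,0,0,0]]]'
python3 rel.py -0.125 0 0.265 0 -20 0
python3 - <<'E'
from workcell import viewer
import cv2
i=viewer.get_image("scene")["color"][120:220,250:390,::-1]; cv2.imwrite("pics/s1.png",cv2.resize(i,None,fx=5,fy=5,interpolation=2))
E
```

```text
clock: 5.1
eef_pos: [0.4864, 0.0515, 0.312]
ee_rot: [0.128, 0.728, 0.663, 0.118]
force: [0.6, -0.4, -0.6]
width: 0.001
t 5.1 local [-0.157  -0.0013  0.312 ] F [ 0.5601 -0.3875 -0.5569] Floc [ 0.5916 -0.3376 -0.5569] q [ 0.6048  0.0258 -0.8808  2.0839  0.2155  0.7232  1.0657] w 0.001260187953809043
tool axes local
 [[ 0.0067  0.9392  0.3432]
 [ 1.     -0.0067 -0.0012]
 [ 0.0012  0.3432 -0.9393]]
shift tool [0.0015 0.0139 0.0551]
rotvec tool [ 0.0013  0.0012 -0.0067]
```

View pics/s1.png

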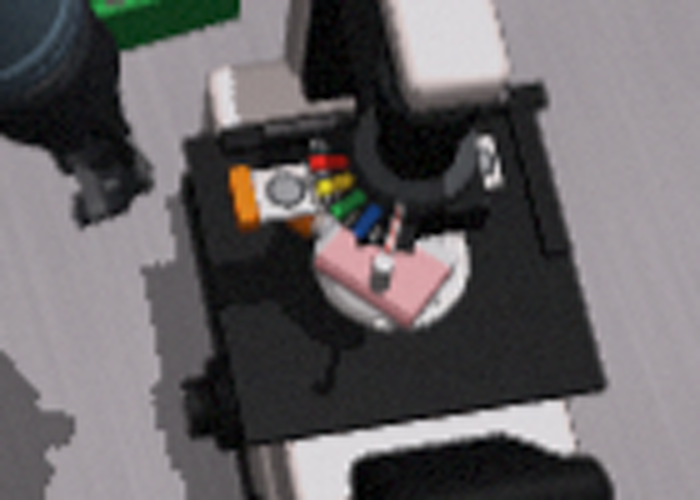

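The scene crop shows the shut fingertips at about (115,195), left of the orange end at (243,197). The lever is still open. I'll descend to the face height.

```bash

python3 -m inch '[[[0.001,0,0.0138,0,0,0],[0,0,0.0138,0,0,0],[0,0.0,0.0138,0,0,0],[0,0,0.0138,0,0,0],[0,0.007,0,0,0,0],[0,0.007,0,0,0,0],[0,0,0,0,0,0],[0,0,0,0,0,0],[0,0,0,0,0,0],[0,0,0,0,0,0]]]'
python3 rel.py -0.075 0 0.265 0 -20 0
```

```text
clock: 6.15
eef_pos: [0.5171, 0.0494, 0.2645]
ee_rot: [0.129, 0.728, 0.663, 0.118]
force: [-0.2, -0.4, -0.2]
width: -0.002
t 6.15 local [-0.1261 -0.0007  0.2645] F [-0.1585 -0.3816 -0.1561] Floc [-0.1248 -0.3939 -0.1561] q [ 0.525   0.1803 -0.8508  2.0873  0.4488  0.6512  0.8616] w -0.0016416165607623563
tool axes local
 [[ 0.0061  0.9389  0.3441]
 [ 1.     -0.0056 -0.0025]
 [-0.0004  0.3441 -0.9389]]
shift tool [0.001  0.0482 0.0171]
rotvec tool [ 0.0022  0.0025 -0.0056]
```

```bash

python3 -m inch '[[[0,0.0038,0.0014,0,0,0],[0,0.0038,0.0014,0,0,0],[0,0.0038,0.0014,0,0,0],[0,0.0038,0.0014,0,0,0],[0,0.0038,0.0014,0,0,0],[0,0.0038,0.0014,0,0,0],[0,0.0038,0.0014,0,0,0],[0,0.0038,0.0014,0,0,0],[0,0.0038,0.0014,0,0,0],[0,0.0038,0.0014,0,0,0]]]'
python3 rel.py -0.075 0 0.265
```

```text
clock: 7.15
eef_pos: [0.5578, 0.0455, 0.2641]
ee_rot: [0.129, 0.728, 0.663, 0.117]
force: [-2.3, -1.1, 0.7]
width: -0.001
t 7.15 local [-0.0853 -0.0011  0.2641] F [-2.3406 -1.1243  0.7283] Floc [-2.2344 -1.3229  0.7283] q [ 0.4862  0.2641 -0.8163  2.0022  0.5157  0.6848  0.8378] w -0.0005299062420810976
tool axes local
 [[ 0.0063  0.9391  0.3435]
 [ 1.     -0.0058 -0.0024]
 [-0.0003  0.3435 -0.9391]]
shift tool [0.0012 0.01   0.0026]
```

Contact reads about 2 N. I'll go on in small steps up to the stop.

```bash

python3 -m inch '[[[0,0.0019,0.0006,0,0,0],[0,0.0019,0.0006,0,0,0],[0,0.0019,0.0006,0,0,0],[0,0.0014,0.0005,0,0,0],[0,0.0014,0.0005,0,0,0],[0,0.001,0.0003,0,0,0],[0,0.001,0.0003,0,0,0],[0,0,0,0,0,0],[0,0,0,0,0,0],[0,0,0,0,0,0]]]'
python3 rel.py -0.072 0 0.265
```

```text
clock: 8.15
eef_pos: [0.5686, 0.045, 0.2647]
ee_rot: [0.129, 0.728, 0.663, 0.118]
force: [-1.3, 0.7, -1.4]
width: 0.001
t 8.15 local [-0.0744 -0.0007  0.2647] F [-1.2523  0.6931 -1.3757] Floc [-1.3077  0.582  -1.3757] q [ 0.4773  0.2839 -0.8089  1.9786  0.5282  0.6942  0.8362] w 0.0012510905462625736
tool axes local
 [[ 0.0058  0.9389  0.3441]
 [ 1.     -0.0055 -0.0017]
 [ 0.0003  0.3441 -0.9389]]
shift tool [0.0007 0.0024 0.0005]
```

```bash

python3 -m inch '[[[0,0.001,0.0003,0,0,0],[0,0.001,0.0003,0,0,0],[0,0.0005,0.0002,0,0,0],[0,0,0,0,0,0],[0,0,0,0,0,0],[0,0,0,0,0,0],[0,0,0,0,0,0],[0,0,0,0,0,0],[0,0,0,0,0,0],[0,0,0,0,0,0]]]'
python3 -m inch '[[[0,0.0005,0.0002,0,0,0],[0,0.0005,0.0002,0,0,0],[0,0,0,0,0,0],[0,0,0,0,0,0],[0,0,0,0,0,0],[0,0,0,0,0,0],[0,0,0,0,0,0],[0,0,0,0,0,0],[0,0,0,0,0,0],[0,0,0,0,0,0]]]'
python3 rel.py -0.070 0 0.265
```

```text
clock: 9.15
eef_pos: [0.5703, 0.0448, 0.2645]
ee_rot: [0.129, 0.728, 0.663, 0.117]
force: [-8.3, 0.5, 3.2]
width: -0.001
clock: 10.15
eef_pos: [0.5705, 0.0448, 0.2644]
ee_rot: [0.128, 0.728, 0.664, 0.116]
force: [-13.4, -0.1, 9.4]
width: -0.001
t 10.15 local [-0.0726 -0.0007  0.2644] F [-13.4003  -0.1255   9.3836] Floc [-13.339   -1.2859   9.3836] q [ 0.474   0.2897 -0.8073  1.9719  0.5311  0.701   0.8357] w -0.00098887934961509
tool axes local
 [[ 0.0057  0.9401  0.3409]
 [ 1.     -0.0048 -0.0035]
 [-0.0017  0.3409 -0.9401]]
shift tool [0.0007 0.0027 0.0003]
```

The slider is at its stop: a 13 N reaction, and the tip edge computes to x = −62 mm. Now I back off, rise and re-orient.

```bash

python3 -m inch '[[[0,-0.0094,-0.0034,0,0,0],[0,-0.0188,-0.0068,0,0,0],[0,-0.0188,-0.0068,0,0,0],[0,-0.0188,-0.0068,0,0,0],[0,0.0137,-0.0376,0,0,0],[0,0.0137,-0.0376,0,0,0],[0,0.0137,-0.0376,0,0,0],[0,0.0137,-0.0376,0,0,0],[0,0.0103,-0.0282,0,0,0],[0,0,0,0,0,0]]]'
python3 rel.py -0.14 -0.09 0.45 -54 0 20
```

```text
clock: 11.15
eef_pos: [0.5049, 0.0518, 0.46]
ee_rot: [0.133, 0.727, 0.663, 0.121]
force: [-0.1, 0.2, -1.1]
width: 0.005
t 11.15 local [-0.1385  0.0006  0.46  ] F [-0.0927  0.2472 -1.0677] Floc [-0.1138  0.2382 -1.0677] q [ 0.6919 -0.0884 -0.8736  1.805   0.0364  1.046   1.274 ] w 0.004530666376802074
tool axes local
 [[ 0.0056  0.9354  0.3536]
 [ 1.     -0.0053 -0.002 ]
 [-0.      0.3536 -0.9354]]
shift tool [-0.0906 -0.0044  0.009 ]
rotvec tool [0.1685 0.1512 0.9701]
```

```bash

python3 -m inch '[[[-0.045,-0.002,0.004,0,0,0],[-0.045,-0.002,0.004,0,0,0],[0,0,0,0.0211,0.0189,0.1213],[0,0,0,0.0211,0.0189,0.1213],[0,0,0,0.0211,0.0189,0.1213],[0,0,0,0.0211,0.0189,0.1213],[0,0,0,0.0211,0.0189,0.1213],[0,0,0,0.0211,0.0189,0.1213],[0,0,0,0.0211,0.0189,0.1213],[0,0,0,0.0211,0.0189,0.1213]]]'
python3 rel.py -0.0235 -0.0955 0.45 -54 0 20
python3 - <<'E'
from workcell import viewer
import cv2,numpy as np
a=viewer.get_image("scene")["color"][120:220,270:370,::-1];b=viewer.get_image("top")["color"][125:215,215:315,::-1]
f=lambda x:cv2.resize(x,(400,400),interpolation=2)
cv2.imwrite("pics/s2.png",np.hstack([f(a),f(b)]))
E
```

```text
clock: 12.15
eef_pos: [0.4931, -0.0385, 0.4451]
ee_rot: [-0.049, 0.95, 0.261, 0.163]
force: [0.3, -0.7, -0.7]
width: 0.001
t 12.15 local [-0.1424 -0.0904  0.4451] F [ 0.3208 -0.7294 -0.7224] Floc [ 0.3828 -0.6988 -0.7224] q [ 0.8585 -0.0314 -0.6927  1.8022 -0.2717  1.1176  0.7879] w 0.0010290839208337143
tool axes local
 [[ 0.7667  0.5838  0.2671]
 [ 0.5478 -0.8119  0.2019]
 [ 0.3347 -0.0085 -0.9423]]
shift tool [0.09   0.0735 0.0261]
rotvec tool [-0.0063  0.0078 -0.0075]
```

View pics/s2.png

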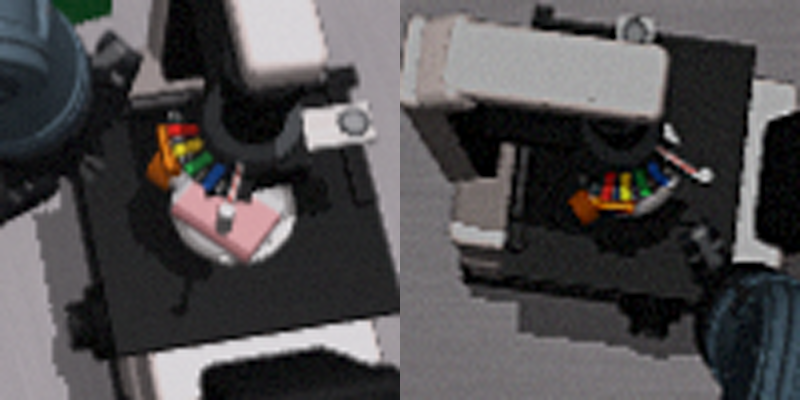

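The slider end now sits against the condenser, with the strip out on the far side. The lever is still at open and the flask hasn't moved. Next I'll go over the bench side of the pin and come part-way down.

```bash

python3 -m inch '[[[0.03,0.0245,0.0087,0,0,0],[0.03,0.0245,0.0087,0,0,0],[0.03,0.0245,0.0087,-0.006,0.008,-0.008],[0,0,0,0,0,0],[-0.0102,0,0.0282,0,0,0],[-0.0102,0,0.0282,0,0,0],[-0.0102,0,0.0282,0,0,0],[0,0,0,0,0,0],[0,0,0,0,0,0],[0,0,0,0,0,0]]]'
python3 rel.py -0.0235 -0.0955 0.305 -54 0 20
python3 - <<'E'
from workcell import viewer
import cv2,numpy as np
a=viewer.get_image("scene")["color"][120:220,270:370,::-1];b=viewer.get_image("top")["color"][125:215,235:335,::-1]
f=lambda x:cv2.resize(x,(400,400),interpolation=2)
cv2.imwrite("pics/s3.png",np.hstack([f(a),f(b)]))
E
```

```text
clock: 13.25
eef_pos: [0.6122, -0.0532, 0.3628]
ee_rot: [-0.045, 0.948, 0.267, 0.169]
force: [0.6, 0.2, 0.4]
width: 0.0
t 13.25 local [-0.0225 -0.0948  0.3628] F [0.5934 0.2215 0.4192] Floc [0.572  0.272  0.4192] q [ 0.7201  0.2936 -0.726   1.697   0.0047  0.925   0.5907] w 0.00020578484788907217
tool axes local
 [[ 0.7556  0.5925  0.2794]
 [ 0.5576 -0.8056  0.2003]
 [ 0.3438  0.0044 -0.939 ]]
shift tool [-0.021  -0.0003  0.0539]
rotvec tool [ 0.0022 -0.0019  0.007 ]
```

View pics/s3.png

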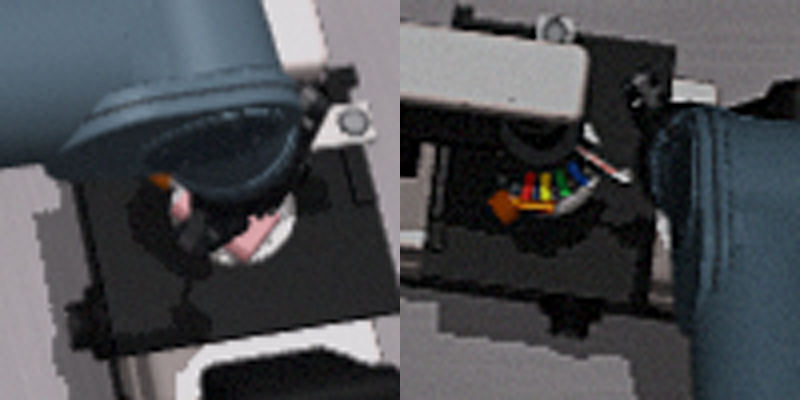

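```bash
python3 - <<'E'
from h import *
from workcell import sensors
from scipy.spatial.transform import Rotation as Ro
s=sensors.state();T=Ro.from_quat(np.roll(s["ee_rot"],-1)).as_matrix()
for p,n in[(s["eef_pos"],"tcp"),(s["eef_pos"]-.073*T[:,2],"body"),(s["eef_pos"]+.0145*T[:,0],"tip+x"),(np.array([.597,-.03,.317]),"pin")]:
  for c,(u0,v0,k,kv) in{"scene":(270,120,4,4),"top":(235,125,4,400/90)}.items():
    f,cx,cy,k1,E=CAM[c];E=np.array(E);f=210/np.tan(np.radians(f/2));q=E[:,:3].T@(p-E[:,3]);q=q[:2]/q[2];q=q*(1+k1*q@q)*f+[cx,cy]
    print(n,c,((q-[u0,v0])*[k,kv]).round())
E
```

```text
tcp scene [263. 199.]
tcp top [254. 138.]
body scene [249. 174.]
body top [272. 148.]
tip+x scene [278. 181.]
tip+x top [245. 120.]
pin scene [222. 206.]
pin top [224. 172.]
```

The structure seen at top (645,90) matches the gripper's knuckle. The TCP projects to (654,138) and the pin to (624,172), as seen. I'll descend slowly.

```bash

python3 -m inch '[[[-0.0021,0,0.0053,0,0,0.007],[-0.0021,0,0.0053,0,0,0],[-0.0021,0,0.0053,0,0,0],[-0.0021,0,0.0053,0,0,0],[-0.0021,0,0.0053,0,0,0],[-0.0021,0,0.0053,0,0,0],[-0.0021,0,0.0053,0,0,0],[-0.0021,0,0.0053,0,0,0],[-0.0021,0,0.0053,0,0,0],[-0.0021,0,0.0053,0,0,0]]]'
python3 rel.py -0.0733 -0.0302 0.306 -54 0 20
```

```text
clock: 14.35
eef_pos: [0.6098, -0.0544, 0.3032]
ee_rot: [-0.047, 0.949, 0.263, 0.167]
force: [0.7, -0.7, -0.8]
width: 0.002
t 14.35 local [-0.0248 -0.0961  0.3032] F [ 0.6795 -0.741  -0.7536] Floc [ 0.7412 -0.6794 -0.7536] q [ 0.7018  0.3461 -0.708   1.781   0.0402  0.8009  0.5727] w 0.0015612262696529729
tool axes local
 [[ 0.7615  0.5863  0.2764]
 [ 0.5509 -0.8101  0.2007]
 [ 0.3416 -0.0006 -0.9399]]
shift tool [ 0.0004 -0.0818 -0.0028]
rotvec tool [ 0.0001  0.0005 -0.0019]
```

```bash

python3 -m inch '[[[0,-0.0035,-0.0002,0,0,0],[0,-0.0035,-0.0002,0,0,0],[0,-0.0035,-0.0002,0,0,0],[0,-0.0035,-0.0002,0,0,0],[0,-0.0035,-0.0002,0,0,0],[0,-0.0035,-0.0002,0,0,0],[0,-0.0035,-0.0002,0,0,0],[0,-0.0035,-0.0002,0,0,0],[0,-0.0035,-0.0002,0,0,0],[0,-0.0035,-0.0002,0,0,0]]]'
python3 rel.py -0.0733 -0.0302 0.306 -54 0 20
python3 - <<'E'
from workcell import viewer
import cv2,numpy as np
a=viewer.get_image("scene")["color"][120:220,270:370,::-1];b=viewer.get_image("top")["color"][125:215,235:335,::-1]
f=lambda x:cv2.resize(x,(400,400),interpolation=2)
cv2.imwrite("pics/s4.png",np.hstack([f(a),f(b)]))
E
```

```text
clock: 15.35
eef_pos: [0.591, -0.0242, 0.3056]
ee_rot: [-0.047, 0.949, 0.263, 0.167]
force: [-0.3, -2.1, -0.1]
width: 0.0
t 15.35 local [-0.0461 -0.0677  0.3056] F [-0.3132 -2.0785 -0.1035] Floc [-0.132  -2.0978 -0.1035] q [ 0.6829  0.2985 -0.7267  1.8342  0.0242  0.7805  0.5339] w 0.0002699422151947272
tool axes local
 [[ 0.7613  0.5866  0.2763]
 [ 0.5511 -0.8099  0.2009]
 [ 0.3416 -0.0007 -0.9398]]
shift tool [ 0.0001 -0.0463 -0.0004]
rotvec tool [-0.0001  0.0004 -0.0016]
```

View pics/s4.png

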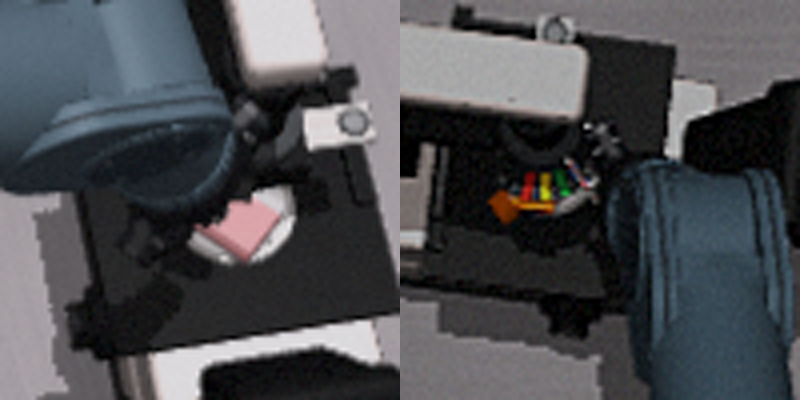

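The force reads 2 N, and in the top view the lever has turned to about the blue mark (575,170). I'll continue 35 mm, then measure.

```bash

python3 -m inch '[[[0,-0.0035,0,0,0,0],[0,-0.0035,0,0,0,0],[0,-0.0035,0,0,0,0],[0,-0.0035,0,0,0,0],[0,-0.0035,0,0,0,0],[0,-0.0035,0,0,0,0],[0,-0.0035,0,0,0,0],[0,-0.0035,0,0,0,0],[0,-0.003,0,0,0,0],[0,-0.002,0,0,0,0]]]'
python3 rel.py -0.0733 -0.0302 0.306 -54 0 20
python3 - <<'E'
from workcell import viewer
import cv2,numpy as np
b=viewer.get_image("top")["color"][140:190,230:305,::-1]
cv2.imwrite("pics/s5.png",cv2.resize(b,None,fx=10,fy=10,interpolation=2))
E
```

```text
clock: 16.45
eef_pos: [0.5744, 0.0041, 0.3058]
ee_rot: [-0.047, 0.949, 0.263, 0.167]
force: [2.4, -0.8, -0.3]
width: 0.003
t 16.45 local [-0.0651 -0.0409  0.3058] F [ 2.421  -0.7824 -0.3367] Floc [ 2.4797 -0.5697 -0.3367] q [ 0.6591  0.2587 -0.7434  1.8808  0.0131  0.759   0.4916] w 0.002908803731200338
tool axes local
 [[ 0.7611  0.5866  0.2769]
 [ 0.5511 -0.8099  0.201 ]
 [ 0.3422 -0.0003 -0.9396]]
shift tool [-0.0002 -0.0135 -0.0003]
rotvec tool [ 0.0002 -0.0002 -0.0015]
```

View pics/s5.png

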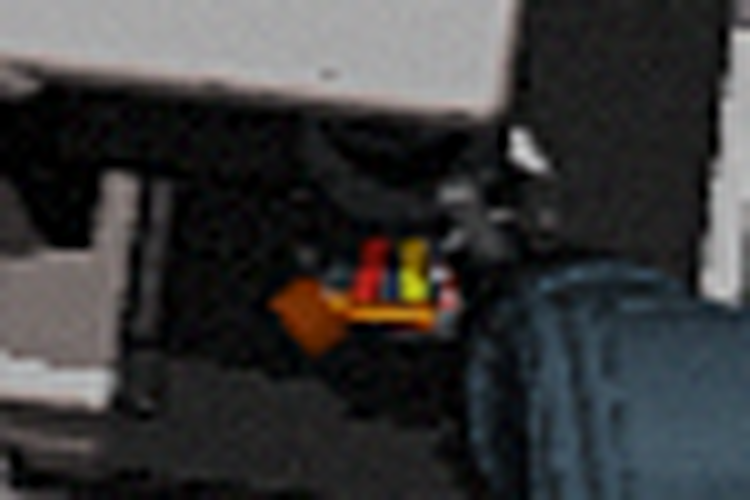

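The lever, with its white and red line at crop (450,285), now lies between green and yellow. Predicted angle is about 0.77 rad. I'll push 12 mm more, more slowly, then check by mask.

```bash

python3 -m inch '[[[0,-0.002,0,0,0,0],[0,-0.002,0,0,0,0],[0,-0.002,0,0,0,0],[0,-0.002,0,0,0,0],[0,-0.0015,0,0,0,0],[0,-0.0015,0,0,0,0],[0,-0.001,0,0,0,0],[0,0,0,0,0,0],[0,0,0,0,0,0],[0,0,0,0,0,0]]]'
python3 rel.py -0.0733 -0.0302 0.306 -54 0 20
python3 - <<'E'
from workcell import viewer
import cv2,numpy as np
b=viewer.get_image("top")["color"][140:190,230:305,::-1]
cv2.imwrite("pics/s6.png",cv2.resize(b,None,fx=10,fy=10,interpolation=2))
E
```

```text
clock: 17.5
eef_pos: [0.5678, 0.014, 0.3054]
ee_rot: [-0.047, 0.949, 0.263, 0.167]
force: [0.3, -0.3, 0.7]
width: -0.004
t 17.5 local [-0.0725 -0.0316  0.3054] F [ 0.309  -0.2829  0.6529] Floc [ 0.3323 -0.2551  0.6529] q [ 0.6498  0.2449 -0.7494  1.8969  0.0095  0.7528  0.4755] w -0.0036439415582775457
tool axes local
 [[ 0.7616  0.5865  0.2757]
 [ 0.5511 -0.8099  0.2008]
 [ 0.3411 -0.0009 -0.94  ]]
shift tool [ 0.0004 -0.0016 -0.0005]
rotvec tool [-0.0003  0.001  -0.0018]
```

View pics/s6.png

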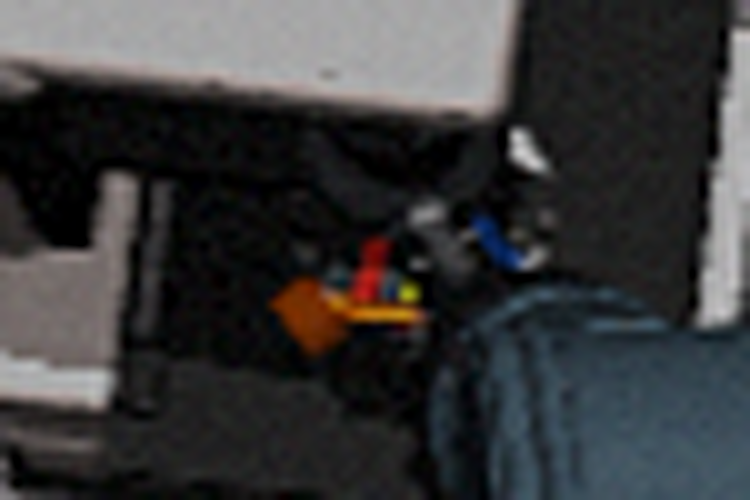

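The lever now covers most of the yellow mark; a patch at (408,292) stays visible. The estimate from the tool pose is about 0.93 rad. I'll back off so I can see it clearly.

```bash

python3 -m inch '[[[0,0.005,0,0,0,0],[0,0.01,0,0,0,0],[0,0.016,0,0,0,0],[0,0.016,0,0,0,0],[0,0.016,0,0,0,0],[-0.0136,0,0.0,0,0,0],[0.0136,0,-0.0376,0,0,0],[0.0136,0,-0.0376,0,0,0],[0.0136,0,-0.0376,0,0,0],[0.0136,0,-0.0376,0,0,0]]]'
python3 -m inch '[[[-0.04,0,-0.014,0,0,0],[-0.04,0,-0.014,0,0,0],[-0.04,0,-0.014,0,0,0],[-0.04,0,-0.014,0,0,0],[-0.04,0,-0.014,0,0,0],[0,0,0,0,0,0],[0,0,0,0,0,0],[0,0,0,0,0,0],[0,0,0,0,0,0],[0,0,0,0,0,0]]]'
python3 - <<'E'
from workcell import viewer
import cv2,numpy as np
A=viewer.get_image("scene")["color"][:,:,::-1];B=viewer.get_image("top")["color"][:,:,::-1]
cv2.imwrite("pics/scene7.png",A);cv2.imwrite("pics/top7.png",B)
cv2.imwrite("pics/s7.png",np.hstack([cv2.resize(A[135:185,280:330],(400,400),interpolation=2),cv2.resize(B[140:190,240:290],(400,400),interpolation=2)]))
E
```

```text
clock: 18.55
eef_pos: [0.5885, -0.0473, 0.462]
ee_rot: [-0.047, 0.949, 0.263, 0.167]
force: [-0.0, -0.3, 0.5]
width: -0.003
clock: 19.55
eef_pos: [0.4081, -0.1551, 0.4582]
ee_rot: [-0.047, 0.949, 0.263, 0.167]
force: [-0.1, 0.2, 0.2]
width: -0.002
```

View pics/s7.png

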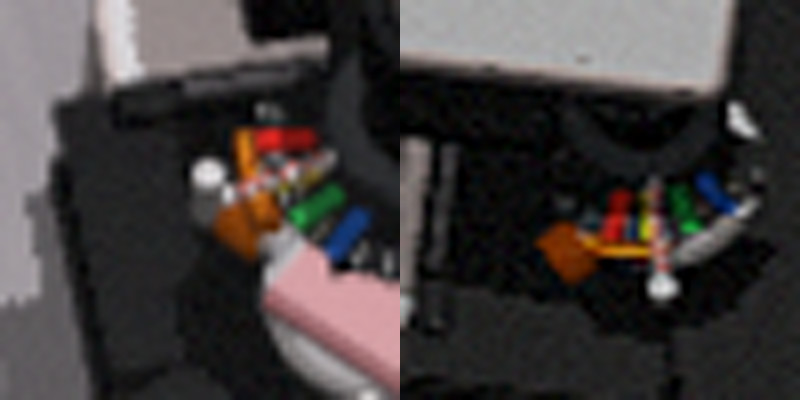

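Both views show the lever close to the yellow mark. Pin top is at scene (209,172) and top (662,287), and the yellow shows partly on the red side. I'll measure the angle.

```bash
python3 - <<'E'
from h import *
d1=lambda x,y:(x/8-.44+280,y/8-.44+135); d2=lambda x,y:(x/8-.44+240,y/8-.44+140)
R=lambda t:np.array([[np.cos(t),-np.sin(t)],[np.sin(t),np.cos(t)]])
def ang(p): p=R(-.08674).T@(p[:2]-[.64284,.03924]); return p,np.hypot(*p),np.radians(65)-np.arctan2(-p[1],-p[0])
s,t=d1(209,172),d2(262,287)
print("scene",ang(onz("scene",s,.317)),"top",ang(onz("top",t,.317)),"tri",tri(s,t),ang(tri(s,t)[0]))
for z in(.294,.298): print("line top",[ang(onz("top",d2(*q),z))[::2][1] for q in[(258,240),(255,200)]],"line scene",[ang(onz("scene",d1(*q),z))[2] for q in[(325,158),(230,193),(275,178)]])
# pixel centroid of pin (bright blob) in top and scene
for n,c in(("scene",s),("top",t)):
    im=cv2.imread(f"pics/{n}7.png").min(2).astype(float); u,v=map(int,map(round,c)); w=im[v-2:v+3,u-2:u+3]-110; w[w<0]=0
    y,x=np.mgrid[v-2:v+3,u-2:u+3]; q=((w*x).sum()/w.sum(),(w*y).sum()/w.sum()); print(n,c,q,ang(onz(n,q,.317)))
E
```

```text
scene (array([-0.08147602, -0.01850902]), np.float64(0.0835519365229547), np.float64(0.9110837934707016)) top (array([-0.08414455, -0.01719784]), np.float64(0.08588405032339448), np.float64(0.9328562158161045)) tri (array([0.5594209 , 0.02944098, 0.31385275]), np.float64(0.002627715508206513)) (array([-0.08225658, -0.01698888]), np.float64(0.0839926609748725), np.float64(0.9307925517224627))
line top [np.float64(0.9393190242947648), np.float64(0.9346849162397435)] line scene [np.float64(0.9097715531067064), np.float64(0.9197188157398033), np.float64(0.9069372461111795)]
line top [np.float64(0.9376339333085715), np.float64(0.9324856989402923)] line scene [np.float64(0.863451572397292), np.float64(0.8950193683281932), np.float64(0.8756237916521221)]
scene (305.685, 156.06) (np.float64(305.7873303167421), np.float64(156.41742081447964)) (array([-0.08143832, -0.01961562]), np.float64(0.08376736608517982), np.float64(0.8981015778680763))
top (272.31, 175.435) (np.float64(272.18840579710144), np.float64(175.29192546583852)) (array([-0.08371945, -0.01675719]), np.float64(0.08538002864348986), np.float64(0.9369157341914935))
```

The estimates agree on about 0.92 rad: 0.90–0.94 from vision and 0.925 from the tool. That's inside the band but low, so I'll go back and nudge 2–3 mm further for the middle.

```bash
python3 rel.py -0.048 -0.0655 0.455 -54 0 20
```

```text
t 19.65 local [-0.2172 -0.2142  0.4582] F [ 0.1027 -0.1813  0.0966] Floc [ 0.118  -0.1717  0.0966] q [ 1.1166 -0.1165 -0.5545  1.844  -0.3914  1.2565  1.1973] w -0.0025267934635923883
tool axes local
 [[ 0.7608  0.5875  0.276 ]
 [ 0.5518 -0.8093  0.2014]
 [ 0.3416 -0.001  -0.9398]]
shift tool [ 0.2096 -0.0209  0.0796]
rotvec tool [-0.0008  0.0004 -0.0007]
```

```bash

python3 -m inch '[[[0.035,-0.0035,0.0133,0,0,0],[0.035,-0.0035,0.0133,0,0,0],[0.035,-0.0035,0.0133,0,0,0],[0.035,-0.0035,0.0133,0,0,0],[0.035,-0.0035,0.0133,0,0,0],[0.035,-0.0035,0.0133,0,0,0],[0,0,0,0,0,0],[0,0,0,0,0,0],[-0.0102,0,0.0282,0,0,0],[-0.0102,0,0.0282,0,0,0]]]'
python3 rel.py -0.048 -0.0655 0.306 -54 0 20
```

```text
clock: 20.65
eef_pos: [0.5895, -0.0236, 0.395]
ee_rot: [-0.045, 0.949, 0.262, 0.168]
force: [0.1, 0.2, -1.5]
width: -0.0
t 20.65 local [-0.0477 -0.0672  0.395 ] F [ 0.1398  0.179  -1.5005] Floc [ 0.1238  0.1905 -1.5005] q [ 0.7783  0.2268 -0.8242  1.7066 -0.0083  0.9746  0.5343] w -0.00012325498621273354
tool axes local
 [[ 0.7619  0.5848  0.2785]
 [ 0.5499 -0.8112  0.1989]
 [ 0.3422  0.0016 -0.9396]]
shift tool [-0.0298 -0.0017  0.0839]
rotvec tool [ 0.0028 -0.0002 -0.003 ]
```

```bash

python3 -m inch '[[[-0.006,0,0.0168,0,0,0],[-0.006,0,0.0168,0,0,0],[-0.006,0,0.0168,0,0,0],[-0.006,0,0.0168,0,0,0],[-0.006,0,0.0168,0,0,0],[0,-0.005,0,0,0,0],[0,-0.005,0,0,0,0],[0,-0.005,0,0,0,0],[0,-0.005,0,0,0,0],[0,-0.005,0,0,0,0]]]'
python3 rel.py -0.0739 -0.0297 0.305 -54 0 20
```

```text
clock: 21.65
eef_pos: [0.5771, -0.0001, 0.3066]
ee_rot: [-0.046, 0.949, 0.263, 0.167]
force: [-0.6, -0.2, 0.2]
width: -0.001
t 21.65 local [-0.0621 -0.0449  0.3066] F [-0.5531 -0.2206  0.1836] Floc [-0.5319 -0.2676  0.1836] q [ 0.7184  0.2792 -0.8115  1.8704  0.0538  0.766   0.4653] w -0.0005564701861720845
tool axes local
 [[ 0.761   0.5864  0.2774]
 [ 0.5511 -0.81    0.2004]
 [ 0.3422  0.0004 -0.9396]]
shift tool [-0.0012 -0.0192  0.0013]
rotvec tool [ 0.0009 -0.0002 -0.0015]
```

```bash

python3 -m inch '[[[0,-0.004,0,0,0,0],[0,-0.004,0,0,0,0],[0,-0.003,0,0,0,0],[0,-0.002,0,0,0,0],[0,-0.002,0,0,0,0],[0,-0.001,0,0,0,0],[0,-0.001,0,0,0,0],[0,0,0,0,0,0],[0,0,0,0,0,0],[0,0,0,0,0,0]]]'
python3 rel.py -0.0739 -0.0297 0.305 | grep -v "^ \|axes"
```

```text
clock: 22.65
eef_pos: [0.5684, 0.014, 0.3059]
ee_rot: [-0.047, 0.949, 0.262, 0.167]
force: [0.1, -0.8, 0.4]
width: -0.002
t 22.65 local [-0.072  -0.0316  0.3059] F [ 0.1144 -0.8408  0.4005] Floc [ 0.1868 -0.8277  0.4005] q [ 0.7064  0.2603 -0.8199  1.8932  0.0475  0.7556  0.4436] w -0.002267812163001477
shift tool [-0.0007 -0.0027  0.0007]
```

```bash

python3 -m inch '[[[0,-0.001,0,0,0,0],[0,-0.001,0,0,0,0],[0,-0.0007,0,0,0,0],[0,0,0,0,0,0],[0,0,0,0,0,0],[0,0,0,0,0,0],[0,0,0,0,0,0],[0,0,0,0,0,0],[0,0,0,0,0,0],[0,0,0,0,0,0]]]'
python3 rel.py -0.0739 -0.0297 0.305 | grep -v "^ \|axes"
python3 -m inch '[[[0,0.005,0,0,0,0],[0,0.01,0,0,0,0],[0,0.016,0,0,0,0],[0,0.016,0,0,0,0],[0,0.016,0,0,0,0],[0.0136,0,-0.0376,0,0,0],[0.0136,0,-0.0376,0,0,0],[0.0136,0,-0.0376,0,0,0],[0.0136,0,-0.0376,0,0,0],[0,0,0,0,0,0]]]'
python3 -m inch '[[[-0.04,0,-0.014,0,0,0],[-0.04,0,-0.014,0,0,0],[-0.04,0,-0.014,0,0,0],[-0.04,0,-0.014,0,0,0],[-0.04,0,-0.014,0,0,0],[0,0,0,0,0,0],[0,0,0,0,0,0],[0,0,0,0,0,0],[0,0,0,0,0,0],[0,0,0,0,0,0]]]'
python3 - <<'E'
from workcell import viewer
import cv2,numpy as np
from h import *
R=lambda t:np.array([[np.cos(t),-np.sin(t)],[np.sin(t),np.cos(t)]])
def ang(p): p=R(-.08674).T@(p[:2]-[.64284,.03924]); return p,np.hypot(*p),np.radians(65)-np.arctan2(-p[1],-p[0])
A=viewer.get_image("scene")["color"][:,:,::-1];B=viewer.get_image("top")["color"][:,:,::-1]
cv2.imwrite("pics/scene8.png",A);cv2.imwrite("pics/top8.png",B)
for n,I,(u,v) in(("scene",A,(305,155)),("top",B,(272,175))):
    for old in(1,0):
        im=(cv2.imread(f"pics/{n}7.png") if old else I).min(2).astype(float); w=im[v-3:v+4,u-3:u+4]-110; w[w<0]=0
        y,x=np.mgrid[v-3:v+4,u-3:u+4]; q=((w*x).sum()/w.sum(),(w*y).sum()/w.sum()); print(n,"before" if old else "now",q,ang(onz(n,q,.317))[1:])
a0=cv2.imread("pics/scene0.png").astype(int);d=abs(a0-A).max(2)>60; print("changed px flask/rack/bottle/dishes/case/flask_b/spray",[int(d[y0:y1,x0:x1].sum()) for x0,x1,y0,y1 in[(315,340,168,186),(250,300,70,132),(212,238,92,132),(190,222,136,166),(208,240,174,200),(247,286,287,308),(293,325,365,400)]])
cv2.imwrite("pics/s8.png",np.hstack([cv2.resize(A[135:185,280:330],(400,400),interpolation=2),cv2.resize(B[140:190,240:290],(400,400),interpolation=2)]))
E
```

```text
clock: 23.65
eef_pos: [0.5671, 0.0165, 0.306]
ee_rot: [-0.046, 0.949, 0.263, 0.167]
force: [2.7, -0.4, -0.3]
width: 0.002
t 23.65 local [-0.0735 -0.0293  0.306 ] F [ 2.711  -0.4406 -0.2573] Floc [ 2.739  -0.2041 -0.2573] q [ 0.7042  0.257  -0.8216  1.8966  0.0464  0.7539  0.44  ] w 0.002142740702861717
shift tool [-0.0009  0.0001  0.0007]
clock: 24.65
eef_pos: [0.6021, -0.0386, 0.4721]
ee_rot: [-0.045, 0.949, 0.262, 0.172]
force: [0.6, 0.1, -0.4]
width: 0.001
clock: 25.65
eef_pos: [0.418, -0.1461, 0.4632]
ee_rot: [-0.047, 0.949, 0.263, 0.167]
force: [0.4, -0.3, 0.6]
width: -0.001
scene before (np.float64(305.7873303167421), np.float64(156.41742081447964)) (np.float64(0.08376736608517982), np.float64(0.8981015778680763))
scene now (np.float64(305.6361679224973), np.float64(155.70721205597417)) (np.float64(0.08322459795714651), np.float64(0.923322933880433))
top before (np.float64(272.1827309236948), np.float64(175.19277108433735)) (np.float64(0.0850552781994771), np.float64(0.9367915832338023))
top now (np.float64(271.2104166666667), np.float64(175.23958333333334)) (np.float64(0.08496713429507563), np.float64(0.9736816567896596))
changed px flask/rack/bottle/dishes/case/flask_b/spray [23, 0, 0, 638, 585, 0, 0]
```

View pics/s8.png

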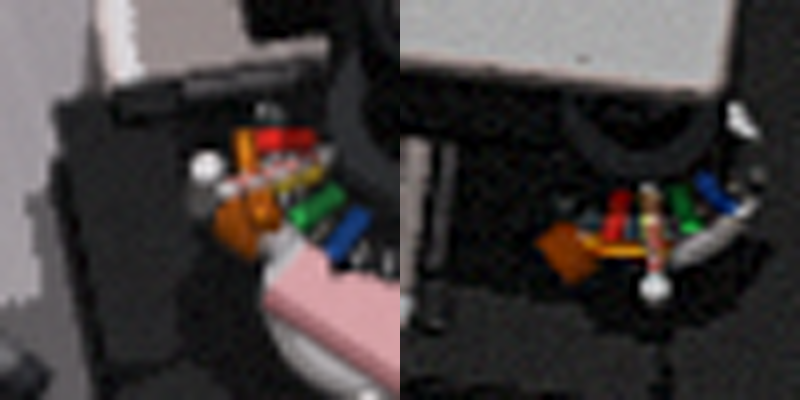

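The mean of the two views is 0.95 rad, and the top view has the lever squarely over the yellow. The slider is in and the tool is well clear, so I'm handing in.

```bash
python3 -c "
from workcell import ctrl,sensors; s=sensors.state(); print(s['clock'],s['force']); print(ctrl.sign_off())"
```

```text
25.75 [ 0.77497276 -0.1814562  -0.44360005]
the job is handed in; nothing more can be done
None
```

The microscope is set for bright field: the phase slider is fully in and the aperture lever lies over the yellow mark. I handed the job in at 25.75 s; the sign-off reports no verdict.

- **Slider:** I pushed it by the orange end with shut fingers until the stop answered with about 13–16 N. The fingertip edge was then about 62 mm from the optical axis, which matches the given stop position.
- **Lever:** I pushed its pin round with about 2–3 N. The first push left it at about 0.92 rad, so I nudged it about 2 mm further.
- **Final angle:** the two cameras give 0.92 (scene) and 0.97 (top), mean about 0.95 rad. They differ by about 0.05 rad, which fits the calibration error, and both are inside the 0.88–1.02 band.
- **Surroundings:**
  - Image comparison showed no change at the pen tray, medium bottle, bench flask or spray bottle.
  - The stage flask's patch had 23 changed pixels. I took these for the moved pin and shadow; the flask looked unmoved in the close-ups.
  - The dishes and filter case could not be confirmed in that comparison: about 600 pixels changed at each, which I put down to the arm standing in front of them. I took no second view of them, but the tool was never moved low near them.
- **At hand-in:** the tool was clear of everything, with only sensor noise on the force reading.

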